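Third hand at the optical bench

TASK

Take the rider with the black grip tab (not the one with the white screen), hang it astride the free part of the bench bar, fully down and with its thumbscrew on the side away from the robot, and only then slide it along the bar against the sprung buffer. Press it there with a steady 10 newtons, give or take 3 (the buffer about half in, never run to the end of its travel), keep that up for about three seconds, and finish while still holding it pressed, so that the teacher can tighten the screw; leave everything else where it is.

Things in the scene. Friction and masses are not known exactly. Their poses are not given: they have to be found in the camera images.
- bench: optical bench, fixed: straight level aluminium bar 20 wide (x), 360 long (y), 30 deep, top 120 above the table, on two feet. Origin: on the table under the bar's middle; y runs along the bar towards the stop, x across it, away from the robot. A low grey clamp (36 long, top 130 above the table) is fastened 148 from the middle on the -y side; the bar is free between it and the buffer
- stop: dark steel stop block, fixed on the bar: 60 wide, 30 long, top 122 above the table. Origin: on the table under the middle of its front, which looks along the bar's -y; axes as the bench's. The buffer plate stands before it on two rods, its face 38 ahead of the block's front when fully out
- buffer_face (a point): middle of the face of the black sprung buffer plate, on which the rider is pressed; the face looks along the bar's -y, 56 wide, 34 tall (84 to 118 above the table). Moves with the plate; axes as the bench's
- buffer (a joint): how far the buffer plate is pushed along the bar's +y towards its block, in m: 0 fully out, 0.025 the end of its travel. Its spring has no preload and 800 N/m: 10 N pushes it 12.5 mm, half its travel
- rider_tab (a point): centre of the black upright grip tab (30 wide in x, 14 thick in y, 50 tall) on top of the grey saddle-shaped rider to be fitted, which starts standing on the table. The point is 80 above the rider's feet and 35 above its roof's underside, so 155 above the table once down on the bar. z up, y along the bar when fitted, x to the thumbscrew side
- rider_screw (a point): knob centre (16 diameter) of the rider's brass thumbscrew: out on its +x side, 34 from the middle, 28 above the feet. The rider is an upside-down U, 42 wide (x) without the screw, 50 long (y), 105 tall with the tab; legs 45 long, 8 thick, 26 apart inside; roof 10 thick; 0.2 to 0.35 kg
- screen_rider: the other rider, of the same saddle shape but carrying a thin white screen, 90 wide and 60 tall, instead of the tab; leave it alone. Origin: centre of its underside
- dish_a: clear flat dish, 90 diameter, 15 tall; leave it alone. Origin: centre of its underside
- dish_b: clear flat dish like dish_a; leave it alone
- beaker_a: clear plastic beaker, 60 diameter at the rim, 65 tall; leave it alone. Origin: centre of its underside
- beaker_b: beaker like beaker_a, beyond the bench; leave it alone
- jar: white jar with a black cap, 90 diameter, 85 tall; leave it alone. Origin: centre of its underside
- dropper: small amber bottle, 28 diameter, 65 tall; leave it alone. Origin: centre of its underside
Things that resemble listed ones, but are neither listed nor needed, are in the scene too. Leave any blue, pink or purple look-alike of the part that bears rider_tab alone.

How it is judged (in metres and radians):
On the way, in this order (a step that is already met when the one before it is completed fails the run):
1. the rider is astride the bar, fully down, screw away from the robot, and not yet pushing the buffer (z of rider_tab in the frame of bench between 0.15 and 0.159 m and x of rider_tab in the frame of bench between -0.007 and 0.007 m and angle between rider_tab's own z axis and vertical below 0.1 rad and x of rider_screw in the frame of bench above 0.025 m and value of joint buffer below 0.002 m and contact force between rider and buffer below 1.5 N), for 0.1 s.
2. the rider, still down on the bar, presses the buffer with 6 to 14 N for 2 s (z of rider_tab in the frame of bench between 0.15 and 0.159 m and x of rider_tab in the frame of bench between -0.007 and 0.007 m and angle between rider_tab's own z axis and vertical below 0.1 rad and x of rider_screw in the frame of bench above 0.025 m and contact force between rider and buffer between 6 and 14 N), for 2 s.
At the end, for the whole second after the job is handed in: At the end the fingers still touch the rider (over 1 N) and press it on the buffer with 6 to 14 N, steadily (slower than 20 mm/s); it is astride the bar, upright within 0.1 rad, down on the bar within 4 mm, centred across it within 7 mm, its thumbscrew on the bench's +x side (all of step 2 and contact force between rider and the fingers above 1 N and linear speed of rider below 0.02 m/s); the arm keeps its last pose, push and grip.
It fails at once if the buffer is run to the end of its travel (over 23.5 mm) (value of joint buffer above 0.0235 m).
It fails at once if another thing on the table is moved by more than 30 mm (distance of any of screen_rider, dish_a, dish_b, beaker_a, beaker_b, jar, dropper from where it was at the start of the episode above 0.03 m).
It also fails if it takes over 48 s, if anything falls off the work surface, if the arm or the gripper's body presses on something with over 40 N, if the wrist force passes 120 N, or if a joint passes its speed limit or range.

ROBOT

A 6-joint arm with a two-finger parallel gripper is mounted at the origin on the work surface. World frame = base frame: x ahead of the robot, y to its left, z up, the work surface at z = 0. Lengths are in mm, angles in rad, forces in N, time in s.
With the tool pointing down it reaches from about 275 to 1000 mm from the base axis. Payload 8.4 kg.
Tool frame: the origin (TCP) lies at the very end of the fingers, on their centre line; the grasp point (between the pads) lies 19 mm behind it; z points along the fingers, y is the direction in which the jaws open and shut (so a half turn about z gives the same grasp; the last joint's range is limited). The gripper opens to 85 mm and grips with 20 to 120 N. Pads are 22 mm wide; open, the fingers measure 114 mm over their backs; the gripper's body (76 mm by 85 mm) begins 54 mm behind the grasp point. The pads swing forward as they close: fully open they stand 13 mm farther back than shut.
Start: joints at [-1.136, 0.353, 1.633, -0, 1.155, -0.002], TCP at [264.4, -566.322, 231.281] pointing down, gripper open.
Joint ranges: [-2.63, 2.63], [-0.92, 2.1], [0.06, 2.66], [-1.3, 4.44], [0, 2.69], [-3.02, 3.02]. Speed limits (rad/s): [2.22, 2.22, 2.79, 3.14, 3.14, 3.14].

INTERFACE

Orientations are given as [roll, pitch, yaw] about the fixed x, y, z axes, in that order (R = Rz(yaw) Ry(pitch) Rx(roll)).
In Python, from rig import sense, grab_frame, get_calibration, sign_off, boxes_of, trace gives the robot as it stands.
- The arm moves only by the tool servo_tool, never from a script. Its argument "rows" is a list of rows, each a list of 3 entries, a list of its own where there are three numbers: the finger opening in mm, from 0 to 85.4, then the shift along the tool's x, y, z in mm, then the turn, a rotation vector about the tool's x, y, z in degrees. A call has 1 to 8 rows; each row shifts and turns the commanded pose from where the row before left it, along the tool's axes as they then stand; what a row does not reach is not made up. A row lasts 1/8 s, in which the tool goes at most 62.5 mm and 10.7 degrees, less where a joint would pass 70% of its speed; a pose out of reach is approached as far as the arm can. A call is refused whole if a number of a shift passes 62.5 or a number of a turn 10.7, either way. A call with a gripper value outside its range is refused whole. The fingers move at their own pace and stop on an object; "force" is the grip in N (left out, the last holds). Time passes only in rows, so rows that do not move let the fingers close. It gives the time, the measured TCP pose, the force and the opening at its end, in the units of the state.
- sense(): the state, without advancing time (a new reading comes with each control period).
- grab_frame(name): name is "side" or "top"; returns the picture (400x640x3 uint8, blue, green, red); there is no depth.
- get_calibration(name): a dict with "intrinsics" (3x3 intrinsics, pixels), "world_to_cam" (4x4, takes a point from world to camera coordinates). Camera axes: x right, y down, z forward; pixel columns grow to the right and rows downward; lengths in mm; the calibration is good to about 2 mm. A picture is of the moment at which its call begins. get_calibration takes no time and is no camera call.
- sign_off(): hands the job in, once; it reports no verdict.
Trained networks look in the newest picture that a camera, given by its name, has taken for a name from the list of things; names that differ only in an ending like _2 or _b are one class to them, and where a whole thing is asked for, a point or a joint stands for the part that bears it (a point fixed in the world has none). Each returns a list of dicts, best first, with "conf" (0 to 1); they miss things now and then, are a little off and sometimes report something else, mostly with a low value. They report only what shows in the picture. A call takes as long as a camera call. They do not tell look-alikes from the thing itself.
- boxes_of(camera, thing): "centre" ([x, y, z] in mm, in the coordinates of the camera as it stood for that picture, good to about 4 mm: the middle of the surface that is visible of it).
- trace(camera, thing): "mask" (400x640 bool, what is visible of it).
The state is a dict: "clock": time; "qpos": joint angles; "qvel": joint speeds; "joint_efforts": joint torques, N m; "eef_pos": TCP position; "tcp_rot": TCP orientation; "contact_force": force on the tool from outside, world axes, zero at the start; "wrist_torque": the same for the moment, N m; "opening": opening from 0.0 (shut) to 1.0 (fully open).
Only numpy, scipy, OpenCV 4.12 (cv2) and the standard library are available. Lean on these libraries where they do the work, as an engineer would, in place of code of your own. Each camera call takes 0.05 s, during which the arm holds its last target. There are 200 camera calls.

## Working session

There is one attempt and no reset: what is moved stays moved. The work goes in short steps, Python scripts to look and compute and a tool call to move; the robot and the scene stay as the last step left them, time stands still between calls to the robot, and variables do not carry over. Pictures are saved under pics/ and viewed, about 8 in all and at most 12, crops included, and the job is handed in when it is done.

Besides the shell and the picture viewer there is one more tool, called after "Request:" as name(argument=value, ...) on one line, values as JSON. servo_tool: Moves the arm, as the interface text tells. Its arguments: {"type":"object","properties":{"rows":{"type":"array","items":{"type":"array"}},"force":{"type":"number"}},"required":["rows"]}

```bash
mkdir -p pics; ls; cat > h.py <<'E'
import numpy as np,cv2
from rig import *
def c2w(cam,p):
    M=np.array(get_calibration(cam)["world_to_cam"]);return (np.linalg.inv(M)@np.r_[p,1])[:3]
def proj(cam,p):
    c=get_calibration(cam);q=(np.array(c["world_to_cam"])@np.r_[p,1])[:3];u=np.array(c["intrinsics"])@q;return u[:2]/u[2]
def onplane(cam,px,z):
    c=get_calibration(cam);M=np.linalg.inv(np.array(c["world_to_cam"]));d=M[:3,:3]@np.linalg.inv(np.array(c["intrinsics"]))@np.r_[px,1];o=M[:3,3]
    return o+d*(z-o[2])/d[2]
E
python3 - <<'E'
from h import *
a=grab_frame("side");b=grab_frame("top")
cv2.imwrite("pics/s0.png",a);cv2.imwrite("pics/t0.png",b)
for c in("top","side"):
    for t in ("rider_tab","rider_screw","bench","stop","buffer_face","screen_rider"):
        for r in boxes_of(c,t)[:4]:
            p=c2w(c,r["centre"]);print(c,t,round(r["conf"],2),p.round(),proj(c,p).round())
print(sense())
E
```

```text
pics
top rider_tab 0.97 [438. 393.  55.] [175. 232.]
top rider_tab 0.84 [448. 305.  55.] [207. 228.]
top rider_tab 0.82 [535. 324.  53.] [201. 197.]
top rider_tab 0.78 [334. 398.  53.] [172. 270.]
top rider_screw 0.93 [537. 326.  55.] [201. 196.]
top rider_screw 0.83 [441. 394.  54.] [175. 231.]
top rider_screw 0.66 [338. 398.  51.] [172. 268.]
top rider_screw 0.63 [328. 278.  56.] [216. 273.]
top bench 0.63 [596. -16. 121.] [325. 173.]
top stop 0.79 [604. 111. 121.] [276. 169.]
top buffer_face 0.47 [595.  77. 105.] [289. 174.]
top screen_rider 0.61 [ 472. -281.   58.] [419. 221.]
side rider_tab 0.97 [436. 422.  55.] [293. 330.]
side rider_tab 0.87 [537. 339.  54.] [276. 292.]
side rider_tab 0.74 [324. 306.  56.] [360. 313.]
side rider_tab 0.74 [770. -84.  45.] [288. 185.]
side rider_screw 0.97 [538. 337.  59.] [276. 289.]
side rider_screw 0.92 [322. 305.  52.] [361. 314.]
side rider_screw 0.82 [439. 315.  56.] [315. 298.]
side rider_screw 0.79 [325. 412.  56.] [338. 346.]
side bench 0.96 [602.  16.  99.] [317. 202.]
side stop 0.64 [593. 120. 114.] [301. 218.]
side buffer_face 0.74 [ 621. -403.   61.] [370. 148.]
side buffer_face 0.32 [602.  14.  98.] [317. 202.]
side screen_rider 0.65 [ 476. -276.   64.] [395. 175.]
{'clock': 0.7, 'qpos': array([-1.13640290e+00,  3.52955408e-01,  1.63338400e+00,  7.36400685e-06,
        1.15518918e+00, -2.43029455e-03]), 'qvel': array([-0.0014585 ,  0.00014299, -0.00031211,  0.00102265,  0.00067543,
       -0.0009056 ]), 'joint_efforts': array([-3.28625239e-03, -6.05016088e+01, -3.42393923e+01, -3.09725647e-04,
        1.24029400e-03,  3.64431600e-06]), 'eef_pos': array([ 264.40739141, -566.33617491,  231.31569733]), 'tcp_rot': array([ 3.14152857e+00, -6.58158805e-06,  4.36820744e-01]), 'contact_force': array([-0.02953332, -0.04837815,  0.54392452]), 'wrist_torque': array([-0.00169238,  0.02315758, -0.00690762]), 'opening': 1.0008073932548156}
```

```bash
python3 - <<'E'
from h import *
a=cv2.imread("pics/s0.png");b=cv2.imread("pics/t0.png")
cv2.imwrite("pics/c1.png",np.vstack([cv2.resize(b[180:310,130:290],(640,520),interpolation=3)]))
cv2.imwrite("pics/both.png",cv2.resize(np.vstack([a,b]),(480,600),interpolation=3))
cv2.imwrite("pics/t0b.png",b)
E
```

```text
(no output)
```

View pics/s0.png

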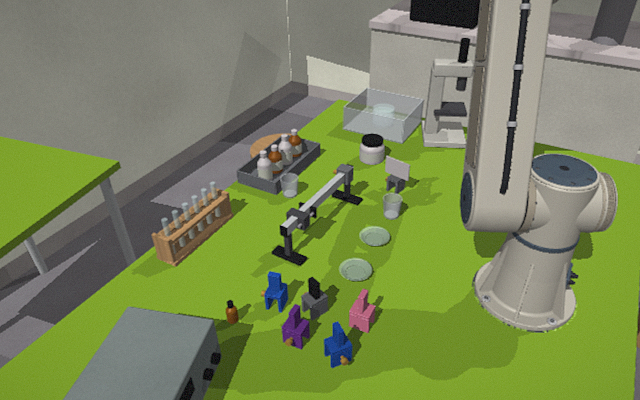

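View pics/t0b.png

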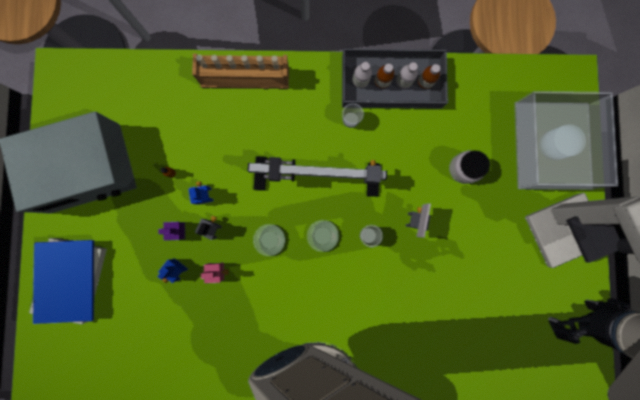

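View pics/c1.png

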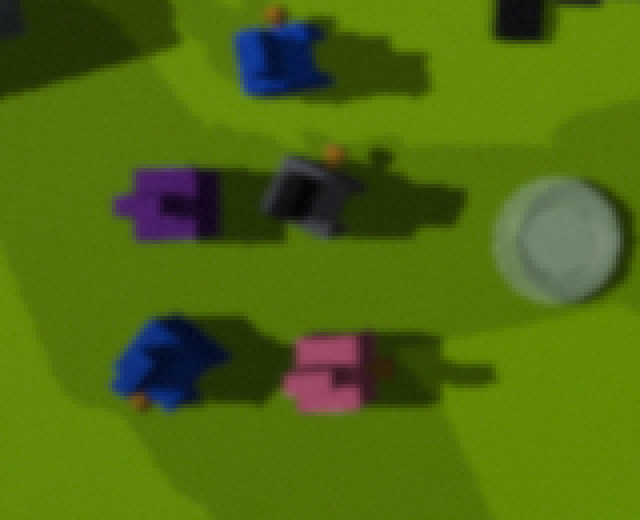

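Candidates (top px): the grey rider with black tab at (207,228), blue at (201,194), purple at (172,231), blue at (172,270) and pink at (212,272). Only the grey one fits, and the crop confirms it, with its screw at top (214,219). The other white-screen rider is at (422,220). The bar runs from (250,168) to (385,175).

```bash
python3 - <<'E'
from h import *
a=cv2.imread("pics/s0.png");b=cv2.imread("pics/t0.png")
c1=cv2.resize(b[145:205,240:400],(800,300),interpolation=3);c2=cv2.resize(a[155:275,260:380],(300,300),interpolation=3);c3=cv2.resize(a[265:335,270:340],(300,300),interpolation=3)
z=np.zeros((300,800,3),np.uint8);z[:,:300]=c2;z[:,320:620]=c3
cv2.imwrite("pics/c2.png",np.vstack([c1,z]))
def sub(m,img): # weighted centroid
    ys,xs=np.nonzero(m);return np.array([xs.mean(),ys.mean()]),len(xs)
for n,img,(x0,y0,x1,y1) in(("top",b,(195,212,222,242)),("side",a,(298,275,330,322))):
    r=img[y0:y1,x0:x1].astype(int)
    dark=r.max(2)<45
    br=(r[...,2]-r[...,1]>25)&(r[...,2]-r[...,0]>30)
    for nm,m in(("tab",dark),("brass",br)):
        if m.any():
            p,k=sub(m,img);print(n,nm,p+[x0,y0],k, cv2.minAreaRect(np.argwhere(m)[:,::-1].astype(np.float32)))
    print(n,onplane(n,(207,228) if n=="top" else (315,292),80))
# rider masks
for t in trace("top","rider_tab"):
    ys,xs=np.nonzero(t["mask"]);print("tr",t["conf"],xs.mean(),ys.mean(),len(xs))
for t in trace("top","bench")[:1]:
    m=t["mask"]&(b.min(2)>120)
    r=cv2.minAreaRect(np.argwhere(m)[:,::-1].astype(np.float32));bx=cv2.boxPoints(r);print(bx,[onplane("top",q,120).round(1) for q in bx])
    ys,xs=np.nonzero(m);v=cv2.fitLine(np.c_[xs,ys].astype(np.float32),cv2.DIST_HUBER,0,.01,.01).ravel();print(v)
    A=onplane("top",v[2:]-60*v[:2],120);B=onplane("top",v[2:]+60*v[:2],120);print(A,B,np.degrees(np.arctan2(-(A-B)[0],(A-B)[1])))
print(np.linalg.inv(get_calibration("side")["world_to_cam"])[:3,3],np.linalg.inv(get_calibration("top")["world_to_cam"])[:3,3])
E
```

```text
top tab [209.00404858 228.99190283] 247 ((14.190000534057617, 16.670000076293945), (23.193105697631836, 15.414929389953613), 8.130102157592773)
top brass [212.875 218.125] 8 ((18.0, 6.0), (2.0, 2.0), 90.0)
top [449.13681444 298.72677251  80.        ]
side tab [313.88888889 288.17460317] 189 ((16.451330184936523, 17.269908905029297), (30.798295974731445, 10.975634574890137), 86.18592071533203)
side [437.50571254 316.75745084  80.        ]
tr 0.97 214.2098445595855 272.3419689119171 386
tr 0.95 173.58435207823962 230.75061124694378 409
tr 0.83 199.58227848101265 193.92151898734178 395
tr 0.62 171.2711111111111 270.3088888888889 450
tr 0.54 208.27894736842106 228.20263157894738 380
tr 0.32 322.2059186189889 173.67262638717634 1622
[[248.93327 170.16759]
 [249.33195 163.19038]
 [384.2343  170.8991 ]
 [383.83563 177.8763 ]] [array([601.1, 182.7, 120. ]), array([619.6, 182. , 120. ]), array([ 601.7, -173.2,  120. ]), array([ 583.2, -171.9,  120. ])]
[9.9840230e-01 5.6505334e-02 3.1124039e+02 1.7030128e+02]
[609.75079241 176.54616118 120.        ] [ 594.03441378 -138.56495207  120.        ] -2.855299496066095
[  12.88369933 1015.51975567  931.23211434] [ 453.54622255   15.2344224  1133.38747661]
```

View pics/c2.png

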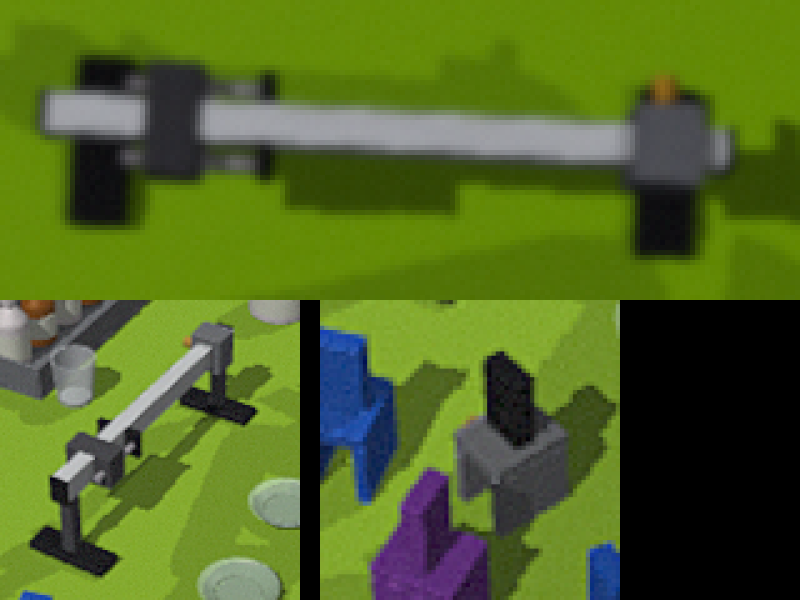

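The crop shows the clamp at the bar's right end (top px about 374,173). The stop block is at columns 270–281 with the buffer face at about column 295, and the rider's tab stands upright. Next I fit the rider's pose to both silhouettes.

```bash
cat > fit.py <<'E'
from h import *
from scipy.optimize import minimize
K=4
def render(cam,x,y,z,yaw):
    R=np.array([[np.cos(yaw),-np.sin(yaw)],[np.sin(yaw),np.cos(yaw)]]);im=np.zeros((400*K,640*K),np.uint8)
    for (a,b,c,d,e,f) in((-21,21,-25,25,45,55),(-21,-13,-25,25,0,45),(13,21,-25,25,0,45),(-15,15,-7,7,55,105)):
        P=[proj(cam,np.r_[R@[u,v]+[x,y],w+z]) for u in(a,b) for v in(c,d) for w in(e,f)]
        h=cv2.convexHull(((np.array(P)+.5)*K*16).astype(np.int32));cv2.fillConvexPoly(im,h,255,shift=4)
    return cv2.resize(im,(640,400),interpolation=cv2.INTER_AREA)/255.
def neutral(img,roi):
    i=img.astype(int);m=((i.max(2)-i.min(2))<np.maximum(16,.22*i.max(2))).astype(np.uint8)
    o=np.zeros_like(m);x0,y0,x1,y1=roi;o[y0:y1,x0:x1]=m[y0:y1,x0:x1]
    n,l,s,_=cv2.connectedComponentsWithStats(o);return (l==1+s[1:,4].argmax()).astype(float)
def fit(ms,p0,z=None):
    f=lambda p:sum(((render(c,p[0],p[1],z if z is not None else p[3],p[2]/40)-m)**2).sum() for c,m in ms.items())
    s=np.array([[0]*len(p0)]+[list(r) for r in np.eye(len(p0))*8])
    r=minimize(f,p0,method="Nelder-Mead",options=dict(initial_simplex=np.array(p0)+s,maxfev=160,xatol=.1,fatol=.1));return r.x,r.fun
E
cat > go1.py <<'E'
from fit import *
b=cv2.imread("pics/t0.png");a=cv2.imread("pics/s0.png")
ms={"top":neutral(b,(192,208,226,246)),"side":neutral(a,(296,272,332,325))}
print({k:m.sum() for k,m in ms.items()})
for kk in(["top"],["side"],["top","side"]):
    p,f=fit({k:ms[k] for k in kk},[445,303,-.55*40],0.);print(kk,p[:2],np.degrees(p[2]/40),f)
print(onplane("top",(212.9,218.1),28),onplane("top",(295,172),118),onplane("top",(281,170),122),onplane("top",(367,173),130))
E
timeout 200 python3 go1.py
```

```text
{'top': np.float64(299.0), 'side': np.float64(660.0)}
['top'] [446.89284415 309.18516391] -17.858664188288785 39.955816993464055Traceback (most recent call last):
  File "go1.py", line 6, in <module>
    p,f=fit({k:ms[k] for k in kk},[445,303,-.55*40],0.);print(kk,p[:2],np.degrees(p[2]/40),f)
        ~~~^^^^^^^^^^^^^^^^^^^^^^^^^^^^^^^^^^^^^^^^^^^^
  File "fit.py", line 17, in fit
    r=minimize(f,p0,method="Nelder-Mead",options=dict(initial_simplex=np.array(p0)+s,maxfev=160,xatol=.1,fatol=.1));return r.x,r.fun
    res = _minimize_neldermead(fun, x0, args, callback, bounds=bounds,
                               **options)
    fxr = func(xr)
    fx = function(np.copy(x), *(wrapper_args + args))
  File "fit.py", line 15, in <lambda>
    f=lambda p:sum(((render(c,p[0],p[1],z if z is not None else p[3],p[2]/40)-m)**2).sum() for c,m in ms.items())
               ~~~^^^^^^^^^^^^^^^^^^^^^^^^^^^^^^^^^^^^^^^^^^^^^^^^^^^^^^^^^^^^^^^^^^^^^^^^^^^^^^^^^^^^^^^^^^^^^^^
  File "fit.py", line 15, in <genexpr>
    f=lambda p:sum(((render(c,p[0],p[1],z if z is not None else p[3],p[2]/40)-m)**2).sum() for c,m in ms.items())
                     ~~~~~~^^^^^^^^^^^^^^^^^^^^^^^^^^^^^^^^^^^^^^^^^^^^^^^^^^
  File "fit.py", line 7, in render
    P=[proj(cam,np.r_[R@[u,v]+[x,y],w+z]) for u in(a,b) for v in(c,d) for w in(e,f)]
       ~~~~^^^^^^^^^^^^^^^^^^^^^^^^^^^^^^
  File "h.py", line 6, in proj
    c=get_calibration(cam);q=(np.array(c["world_to_cam"])@np.r_[p,1])[:3];u=np.array(c["intrinsics"])@q;return u[:2]/u[2]
ValueError: time passes only in moves, steps and waits
```

```bash
sed -i '2a import functools\nget_calibration=functools.lru_cache(None)(get_calibration)' h.py
cat >> go1.py <<'E'
o=[]
for c,img,(x0,y0,x1,y1) in(("top",b,(187,203,232,248)),("side",a,(290,265,340,330))):
    i=img[y0:y1,x0:x1].copy();m=ms[c][y0:y1,x0:x1];r=render(c,p[0],p[1],0,p[2]/40)[y0:y1,x0:x1]
    print(c,render(c,p[0],p[1],0,p[2]/40).sum())
    for q in(np.dstack([m*255]*3),i):
        q=cv2.resize(q.astype(np.uint8),(400,300),interpolation=0);e=cv2.resize(r,(400,300));cs,_=cv2.findContours((e>.5).astype(np.uint8),0,1);cv2.drawContours(q,cs,-1,(0,0,255),1);o.append(q)
cv2.imwrite("pics/f1.png",np.vstack([np.hstack(o[:2]),np.hstack(o[2:])]))
E
timeout 300 python3 go1.py
```

```text
{'top': np.float64(299.0), 'side': np.float64(660.0)}
['top'] [446.89284415 309.18516391] -17.858664188288785 39.955816993464055
['side'] [446.8000093  305.55590618] -26.289387515133207 80.59655517108804
['top', 'side'] [446.84641739 307.59879031] -19.09020145425791 134.26892733564011
[476.91738736 296.88985812  28.        ] [597.37630222  61.89873428 118.        ] [601.83498029  98.45155829 122.        ] [ 594.38864334 -126.23593358  130.        ]
top 349.18823529411765
side 766.3647058823528
```

View pics/f1.png

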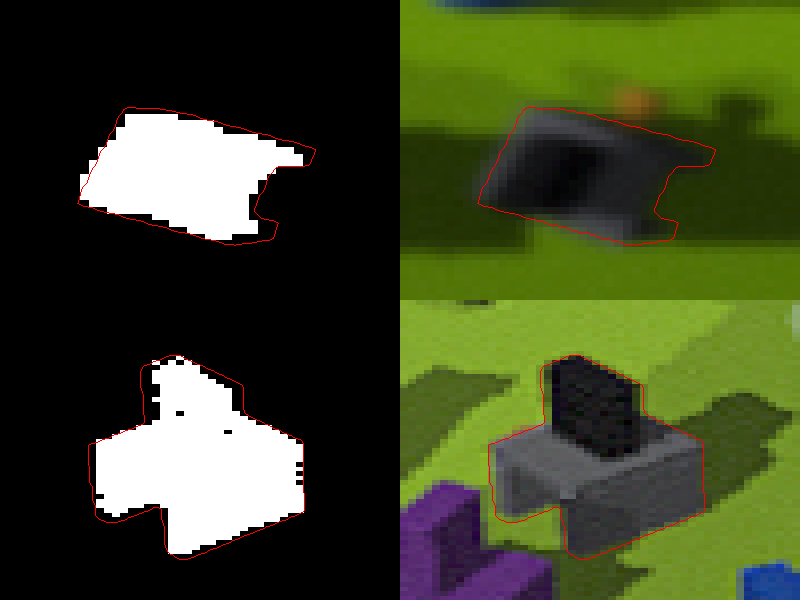

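The model outline matches both views. The rider is at (447,307.5) with yaw about −20°, and the screw direction agrees. Now a helper to turn targets into tool-axis rows.

```bash
cat > plan.py <<'E'
import sys,json
from h import *
from scipy.spatial.transform import Rotation as Ro
def plan(pos,yaw,n,op,start=None):
    s=sense();p0,e=(s["eef_pos"],s["tcp_rot"]) if start is None else start
    R0=Ro.from_euler("xyz",e);R1=Ro.from_euler("xyz",[np.pi,0,np.radians(yaw)])
    rv=(R0.inv()*R1).as_rotvec();d=(np.array(pos)-p0)/n;R=R0;out=[]
    for i in range(n):
        out.append([op,[round(v,0 if n>4 else 1) for v in R.inv().apply(d)],[round(v,1) for v in np.degrees(rv/n)]]);R=R*Ro.from_rotvec(rv/n)
    for k in range(0,n,8):print(json.dumps(out[k:k+8]))
if __name__=="__main__":
    a=[float(v) for v in sys.argv[1:]];s=sense();print(round(s["clock"],2),s["eef_pos"].round(1),np.degrees(s["tcp_rot"]).round(1),s["contact_force"].round(1),round(s["opening"],3),s["qpos"].round(2));plan(a[:3],a[3],int(a[4]),a[5])
E
python3 plan.py 447 307.5 200 160 16 40
```

```text
0.8 [ 264.4 -566.3  231.3] [-180.    0.   25.] [0.4 0.6 0.4] 1.003 [-1.14  0.35  1.63 -0.    1.16 -0.  ]
[[40.0, [33.0, -45.0, 2.0], [-0.0, -0.0, -8.4]], [40.0, [40.0, -39.0, 2.0], [-0.0, -0.0, -8.4]], [40.0, [45.0, -33.0, 2.0], [-0.0, -0.0, -8.4]], [40.0, [49.0, -26.0, 2.0], [-0.0, -0.0, -8.4]], [40.0, [53.0, -19.0, 2.0], [-0.0, -0.0, -8.4]], [40.0, [55.0, -11.0, 2.0], [-0.0, -0.0, -8.4]], [40.0, [56.0, -2.0, 2.0], [-0.0, -0.0, -8.4]], [40.0, [55.0, 6.0, 2.0], [-0.0, -0.0, -8.4]]]
[[40.0, [54.0, 14.0, 2.0], [-0.0, -0.0, -8.4]], [40.0, [51.0, 22.0, 2.0], [-0.0, -0.0, -8.4]], [40.0, [48.0, 29.0, 2.0], [-0.0, -0.0, -8.4]], [40.0, [43.0, 36.0, 2.0], [-0.0, -0.0, -8.4]], [40.0, [37.0, 42.0, 2.0], [-0.0, -0.0, -8.4]], [40.0, [31.0, 47.0, 2.0], [-0.0, -0.0, -8.4]], [40.0, [24.0, 51.0, 2.0], [-0.0, -0.0, -8.4]], [40.0, [16.0, 53.0, 2.0], [-0.0, -0.0, -8.4]]]
```

Request:
servo_tool(rows=[[40, [33, -45, 0], [0, 0, -8.4]], [40, [40, -39, 0], [0, 0, -8.4]], [40, [45, -33, 0], [0, 0, -8.4]], [40, [49, -26, 0], [0, 0, -8.4]], [40, [53, -19, 0], [0, 0, -8.4]], [40, [55, -11, 0], [0, 0, -8.4]], [40, [56, -2, 0], [0, 0, -8.4]], [40, [55, 6, 0], [0, 0, -8.4]]], force=50)

```text
clock: 1.8
eef_pos: [357.1, -127.7, 231.7]
tcp_rot: [3.14, 0.0, 1.614]
contact_force: [1.1, 0.6, -0.2]
opening: 0.469
```

Request:
servo_tool(rows=[[40, [54, 14, 2], [0, 0, -8.4]], [40, [51, 22, 2], [0, 0, -8.4]], [40, [48, 29, 2], [0, 0, -8.4]], [40, [43, 36, 2], [0, 0, -8.4]], [40, [37, 42, 2], [0, 0, -8.4]], [40, [31, 47, 2], [0, 0, -8.4]], [40, [24, 51, 2], [0, 0, -8.4]], [40, [16, 53, 2], [0, 0, -8.4]]])

```text
clock: 2.8
eef_pos: [453.0, 309.9, 215.4]
tcp_rot: [3.141, 0.0, 2.788]
contact_force: [0.6, 0.2, 0.5]
opening: 0.471
```

```bash
python3 plan.py 447 307.5 130 160 3 40
```

```text
2.8 [453.  309.9 215.4] [180.    0.  159.7] [0.6 0.2 0.5] 0.471 [ 0.6   0.25  1.81 -0.    1.08 -0.62]
[[40.0, [1.6, -1.5, 28.5], [0.0, 0.0, -0.1]], [40.0, [1.6, -1.4, 28.5], [0.0, 0.0, -0.1]], [40.0, [1.6, -1.4, 28.5], [0.0, 0.0, -0.1]]]
```

Request:
servo_tool(rows=[[40, [1.6, -1.5, 40], [0, 0, 0]], [40, [1.6, -1.4, 40], [0, 0, 0]], [40, [1.6, -1.4, 40], [0, 0, 0]], [40, [0, 0, 20], [0, 0, 0]], [40, [0, 0, 9], [0, 0, 0]], [40, [0, 0, 0], [0, 0, 0]]])

```text
clock: 3.55
eef_pos: [446.9, 305.4, 66.2]
tcp_rot: [-3.141, -0.0, 2.783]
contact_force: [1.0, -1.2, 1.1]
opening: 0.467
```

```bash
python3 - <<'E'
from h import *
a=grab_frame("side");b=grab_frame("top")
print(sense()["eef_pos"],sense()["contact_force"],[proj(c,[447,307.5,80]) for c in("top","side")])
cv2.imwrite("pics/g1.png",np.hstack([cv2.resize(b[195:260,170:250],(400,325),interpolation=3),cv2.resize(a[250:330,270:350],(325,325),interpolation=3)]))
E
```

```text
[447.45731669 305.84532897  67.17755275] [0.08114037 0.01990872 0.31031969] [array([203.70479305, 228.77976195]), array([313.48252063, 288.1502837 ])]
```

View pics/g1.png

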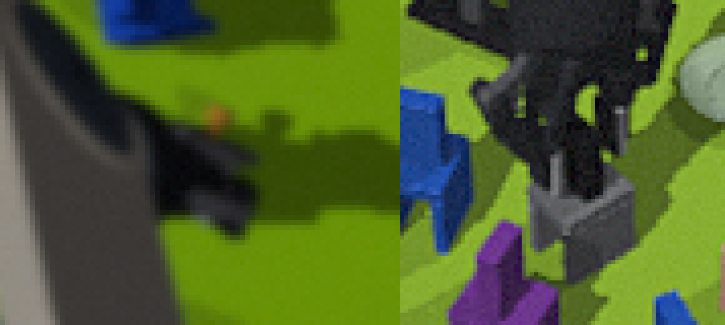

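The side view shows the fingers straddling the tab at crop (580,160), so I close.

Request:
servo_tool(rows=[[0, [0, 0, 0], [0, 0, 0]], [0, [0, 0, 0], [0, 0, 0]], [0, [0, 0, 0], [0, 0, 0]], [0, [0, 0, 0], [0, 0, 0]], [0, [0, 0, 0], [0, 0, 0]], [0, [0, 0, 0], [0, 0, 0]], [0, [0, 0, -10], [0, 0, 0]], [0, [0, 0, -30], [0, 0, 0]]], force=80)

```text
clock: 4.65
eef_pos: [445.5, 304.5, 105.7]
tcp_rot: [-3.139, -0.002, 2.782]
contact_force: [0.2, -0.8, -1.7]
opening: 0.148
```

```bash
python3 plan.py 480 240 225 163 4 0; python3 plan.py 599.9 -25 225 177.1 7 0
```

```text
4.65 [445.5 304.5 105.7] [-1.798e+02 -1.000e-01  1.594e+02] [ 0.2 -0.8 -1.7] 0.148 [ 0.6   0.38  1.92  0.    0.85 -0.61]
[[0.0, [-13.7, -12.2, -29.8], [-0.0, -0.0, -0.9]], [0.0, [-13.5, -12.4, -29.8], [-0.0, -0.0, -0.9]], [0.0, [-13.3, -12.5, -29.8], [-0.0, -0.0, -0.9]], [0.0, [-13.1, -12.7, -29.8], [-0.0, -0.0, -0.9]]]
4.65 [445.5 304.5 105.7] [-1.798e+02 -1.000e-01  1.594e+02] [ 0.2 -0.8 -1.7] 0.148 [ 0.6   0.38  1.92  0.    0.85 -0.61]
[[0.0, [-37.0, -36.0, -17.0], [-0.0, -0.0, -2.5]], [0.0, [-36.0, -38.0, -17.0], [-0.0, -0.0, -2.5]], [0.0, [-34.0, -39.0, -17.0], [-0.0, -0.0, -2.5]], [0.0, [-32.0, -41.0, -17.0], [-0.0, -0.0, -2.5]], [0.0, [-30.0, -42.0, -17.0], [-0.0, -0.0, -2.5]], [0.0, [-28.0, -44.0, -17.0], [-0.0, -0.0, -2.5]], [0.0, [-26.0, -45.0, -17.0], [-0.0, -0.0, -2.5]]]
```

Request:
servo_tool(rows=[[0, [0, 0, -60], [0, 0, 0]], [0, [0, 0, -59], [0, 0, 0]], [0, [0, 0, 0], [0, 0, 0]]])

```text
clock: 5.03
eef_pos: [449.1, 306.9, 230.4]
tcp_rot: [3.134, 0.005, 2.783]
contact_force: [0.3, 0.1, -3.0]
opening: 0.158
```

Request:
servo_tool(rows=[[0, [-37, -36, 0], [0, 0, -2.5]], [0, [-36, -38, 0], [0, 0, -2.5]], [0, [-34, -39, 0], [0, 0, -2.5]], [0, [-32, -41, 0], [0, 0, -2.5]], [0, [-30, -42, 0], [0, 0, -2.5]], [0, [-28, -44, 0], [0, 0, -2.5]], [0, [-26, -45, 0], [0, 0, -2.5]], [0, [0, 0, 0], [0, 0, 0]]])

```text
clock: 6.02
eef_pos: [600.4, -27.1, 223.7]
tcp_rot: [-3.141, -0.002, 3.085]
contact_force: [0.1, 1.0, -1.6]
opening: 0.153
```

```bash
python3 - <<'E'
from fit import *
a=grab_frame("side");b=grab_frame("top");cv2.imwrite("pics/s2.png",a);cv2.imwrite("pics/t2.png",b)
s=sense();p=s["eef_pos"];print(s)
z=p[2]-67;yaw=s["tcp_rot"][2]-np.pi
o=[]
for c,im in(("top",b),("side",a)):
    u,v=proj(c,[p[0],p[1],z+50]).astype(int);print(u,v)
    im=im.copy();r=(render(c,p[0],p[1],z,yaw)>.5).astype(np.uint8)
    x0,y0=u-35,v-35;q=cv2.resize(im[y0:y0+70,x0:x0+70],(400,400),interpolation=3)
    e=cv2.resize(r[y0:y0+70,x0:x0+70].astype(float),(400,400));cs,_=cv2.findContours((e>.5).astype(np.uint8),0,1);cv2.drawContours(q,cs,-1,(0,0,255),1);o.append(q)
cv2.imwrite("pics/g2.png",np.hstack(o))
E
```

```text
{'clock': 6.125, 'qpos': array([-4.32599426e-02,  3.22612957e-01,  1.69484920e+00,  4.23227656e-04,
        1.12694504e+00, -1.55881581e+00]), 'qvel': array([ 0.02930058, -0.01239729,  0.00771552,  0.00156375,  0.00344233,
        0.00271668]), 'joint_efforts': array([ -1.57612804, -58.80418897, -35.28449535,  -0.15503549,
        -0.0890843 ,  -0.09929895]), 'eef_pos': array([599.19435079, -24.30478142, 223.8142697 ]), 'tcp_rot': array([ 3.14124469e+00, -2.81894484e-03,  3.08617040e+00]), 'contact_force': array([-0.03917076,  0.60948471, -1.78343592]), 'wrist_torque': array([ 0.02180609, -0.03971991,  0.0203525 ]), 'opening': 0.1497381190091263}
329 166
324 163
```

View pics/g2.png

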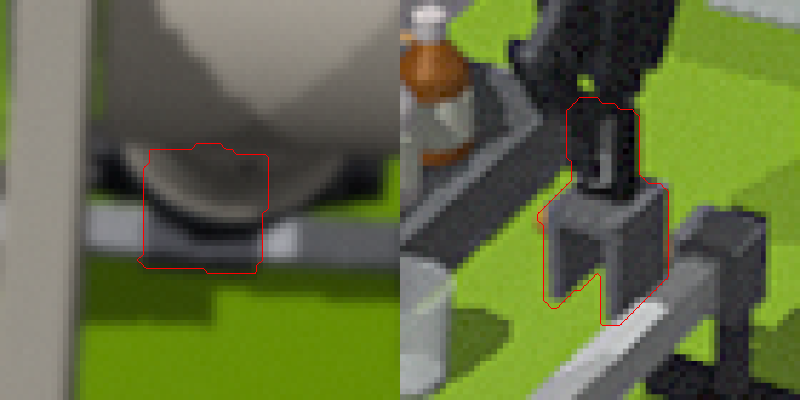

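The rider hangs upright in the jaws with its screw side away from the robot, and the outline agrees to about 1 px. Before lowering I cross-check the bar's position and the rider's offset with the side camera.

```bash
python3 - <<'E'
from fit import *
import fit
a=cv2.imread("pics/s0.png");
line=lambda y:601.4+.0502*(y-4.9)
# bar top in side view, transverse profile along world x at z=120, y mid
g=cv2.GaussianBlur(a,(0,0),.6).astype(float)
for y in(-90,-60,-30,0,30):
    xs=np.arange(-25,25.1,1);pts=np.array([proj("side",[line(y)+d,y,120]) for d in xs]).astype(np.float32)
    s=cv2.remap(g.astype(np.float32),pts[:,0].copy(),pts[:,1].copy(),1).reshape(-1,3)
    val=s[:,0];print(y,[int(v) for v in val[::3]]) # blue channel: grey high, green low
# rider: align edges
a2=cv2.imread("pics/s2.png").astype(np.float32);gm=sum(cv2.magnitude(cv2.Sobel(a2[...,k],5,1,0),cv2.Sobel(a2[...,k],5,0,1)) for k in range(3))
p=np.array([599.2,-24.3,223.8]);yaw=3.0862-np.pi
def score(dx,dy,dz,w=0):
    sc=0;x,y,z=p+[dx,dy,dz-67];R=np.array([[np.cos(yaw+w),-np.sin(yaw+w)],[np.sin(yaw+w),np.cos(yaw+w)]])
    segs=[((-21,25,55),(21,25,55)),((-21,25,55),(-21,25,0)),((21,25,55),(21,25,0)),((-13,25,0),(-13,25,45)),((13,25,0),(13,25,45)),((-13,25,45),(13,25,45)),((-21,25,55),(-21,-25,55)),((-21,-25,55),(-21,-25,0)),((-21,25,0),(-21,-25,0))]
    P=[]
    for A,B in segs:
        for t in np.linspace(.08,.92,25):
            q=np.array(A)*(1-t)+np.array(B)*t;P.append(proj("side",np.r_[R@q[:2]+[x,y],q[2]+z]))
    P=np.array(P,np.float32);return cv2.remap(gm,P[:,0].copy(),P[:,1].copy(),1).mean()
r=[(score(dx,dy,dz,np.radians(w)),dx,dy,dz,w) for dx in range(-6,7,2) for dy in (0,) for dz in range(-6,7,2) for w in(-3,0,3)]
for t in sorted(r)[::-1][:6]:print(t)
E
```

```text
-90 [84, 87, 91, 93, 104, 133, 169, 189, 193, 194, 192, 167, 122, 73, 46, 42, 44]
-60 [92, 93, 92, 92, 97, 123, 163, 185, 190, 191, 194, 179, 131, 77, 50, 42, 44]
-30 [92, 93, 92, 89, 97, 137, 177, 191, 191, 190, 187, 170, 121, 71, 48, 44, 45]
0 [95, 95, 92, 90, 98, 129, 169, 188, 193, 192, 193, 182, 139, 77, 46, 45, 47]
30 [95, 93, 93, 92, 97, 129, 169, 189, 193, 192, 189, 170, 121, 67, 47, 46, 46]
(np.float32(559.2632), -2, 0, 2, 0)
(np.float32(555.96375), -2, 0, 4, 0)
(np.float32(551.5941), -2, 0, 2, 3)
(np.float32(548.324), -2, 0, 4, 3)
(np.float32(540.31036), -4, 0, 4, -3)
(np.float32(535.6985), -2, 0, 2, -3)
```

Request:
servo_tool(rows=[[0, [-3.3, 0, 10], [0, 0, 0]], [0, [0, 0, 15], [0, 0, 0]], [0, [0, 0, 10], [0, 0, 0]], [0, [0, 0, 6], [0, 0, 0]], [0, [0, 0, 6], [0, 0, 0]]])

```text
clock: 6.75
eef_pos: [603.6, -24.1, 177.9]
tcp_rot: [3.142, -0.0, 3.088]
contact_force: [-1.0, -0.8, -2.6]
opening: 0.155
```

Request:
servo_tool(rows=[[0, [0, 0, 4], [0, 0, 0]], [0, [0, 0, 4], [0, 0, 0]], [0, [0, 0, 0], [0, 0, 0]]])

```text
clock: 7.12
eef_pos: [603.4, -24.3, 170.1]
tcp_rot: [3.142, -0.0, 3.088]
contact_force: [-0.8, -0.1, -1.5]
opening: 0.155
```

```bash
python3 - <<'E'
from h import *
a=grab_frame("side");cv2.imwrite("pics/s3.png",a);s=sense();p=s["eef_pos"];print(p,s["tcp_rot"],s["contact_force"],s["wrist_torque"])
u,v=proj("side",[p[0],p[1],p[2]-30]).astype(int)
cv2.imwrite("pics/g3.png",cv2.resize(a[v-30:v+40,u-40:u+40],(640,560),interpolation=3))
E
```

```text
[603.57539778 -24.27187218 170.30761896] [3.14156292e+00 1.80946481e-05 3.08785939e+00] [-0.59436075 -0.19574955 -2.36857332] [ 0.02197793 -0.00453342  0.00599768]
```

View pics/g3.png

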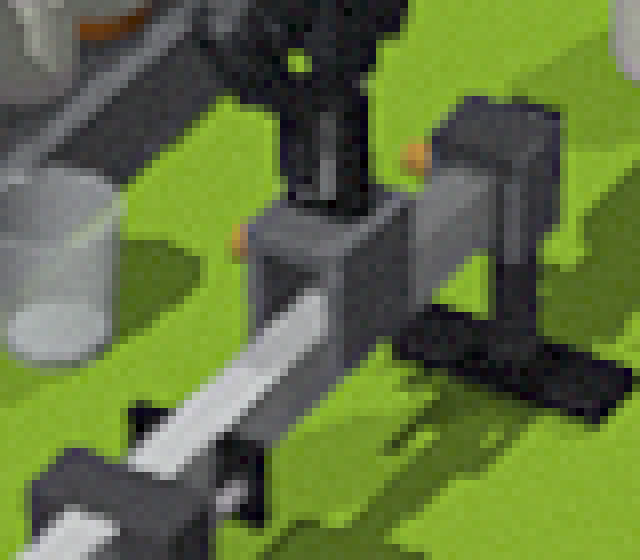

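The rider straddles the bar (legs at about crop (290,290) and (370,270)) with the brass knob on the far side at (240,240), and it meets no resistance. I keep lowering.

Request:
servo_tool(rows=[[0, [0, 0, 8], [0, 0, 0]], [0, [0, 0, 7], [0, 0, 0]], [0, [0, 0, 5], [0, 0, 0]], [0, [0, 0, 3], [0, 0, 0]]])

```text
clock: 7.68
eef_pos: [603.4, -24.2, 146.8]
tcp_rot: [-3.142, -0.001, 3.088]
contact_force: [0.7, 0.1, -2.5]
opening: 0.154
```

Request:
servo_tool(rows=[[0, [0, 0, 2], [0, 0, 0]], [0, [0, 0, 1], [0, 0, 0]], [0, [0, 0, 1], [0, 0, 0]], [0, [0, 0, 0], [0, 0, 0]]])

```text
clock: 8.18
eef_pos: [603.6, -24.2, 143.3]
tcp_rot: [-3.142, 0.0, 3.088]
contact_force: [-0.0, -0.3, -2.4]
opening: 0.152
```

Request:
servo_tool(rows=[[0, [0, 0, 1], [0, 0, 0]], [0, [0, 0, 1], [0, 0, 0]], [0, [0, 0, 0], [0, 0, 0]]])

```text
clock: 8.55
eef_pos: [603.7, -24.2, 142.1]
tcp_rot: [-3.142, 0.0, 3.088]
contact_force: [-2.2, 0.9, 6.4]
opening: 0.158
```

Request:
servo_tool(rows=[[0, [0, 0, 1], [0, 0, 0]], [0, [0, 0, 1], [0, 0, 0]], [0, [0, 0, 0], [0, 0, 0]]])

```text
clock: 8.93
eef_pos: [603.9, -24.2, 142.0]
tcp_rot: [3.142, 0.001, 3.088]
contact_force: [-8.8, 0.7, 23.1]
opening: 0.155
```

Request:
servo_tool(rows=[[0, [0, 0, -2], [0, 0, 0]], [0, [0, 0, 0], [0, 0, 0]], [0, [0, 0, 0], [0, 0, 0]]])

```text
clock: 9.3
eef_pos: [603.9, -24.2, 142.1]
tcp_rot: [3.142, 0.001, 3.088]
contact_force: [-2.1, -0.2, 8.7]
opening: 0.152
```

```bash
python3 - <<'E'
from h import *
a=grab_frame("side");b=grab_frame("top");cv2.imwrite("pics/s4.png",a);cv2.imwrite("pics/t4.png",b);s=sense();p=s["eef_pos"];print(p,s["tcp_rot"],s["contact_force"])
u,v=proj("side",[p[0],p[1]+30,110]).astype(int)
cv2.imwrite("pics/g4.png",np.hstack([cv2.resize(a[v-40:v+40,u-40:u+40],(400,400),interpolation=3),cv2.resize(b[140:200,265:345],(400,300),interpolation=3)[:,:].copy() if 0 else cv2.resize(b[130:210,265:345],(400,400),interpolation=3)]))
E
```

```text
[603.94982494 -24.2262455  142.07052159] [-3.14158470e+00  7.80036099e-04  3.08799187e+00] [-2.45688973 -0.01764537  7.52494672]
```

View pics/g4.png

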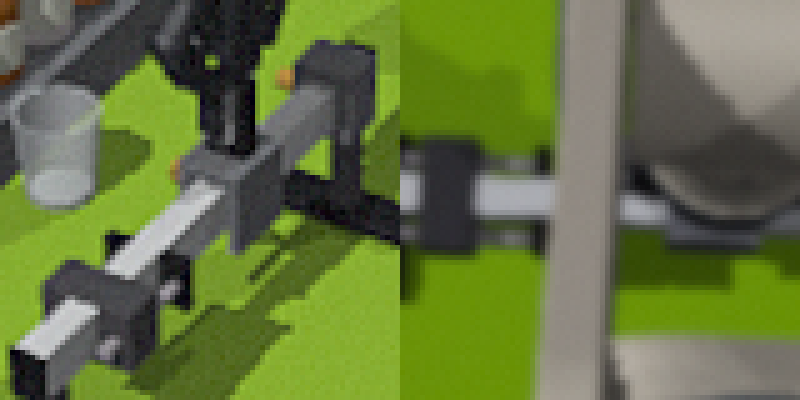

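The rider is fully seated: TCP z is 142 (75 + 67) with contact felt, and the screw is on the far side at crop (175,170). I ease the down-force slightly and slide towards the buffer.

Request:
servo_tool(rows=[[0, [0, 3, -0.5], [0, 0, 0]], [0, [0, 8, 0], [0, 0, 0]], [0, [0, 10, 0], [0, 0, 0]], [0, [0, 10, 0], [0, 0, 0]], [0, [0, 8, 0], [0, 0, 0]], [0, [0, 6, 0], [0, 0, 0]], [0, [0, 3, 0], [0, 0, 0]], [0, [0, 0, 0], [0, 0, 0]]])

```text
clock: 10.4
eef_pos: [606.5, 24.5, 142.1]
tcp_rot: [3.142, 0.001, 3.089]
contact_force: [-0.7, -1.9, 5.7]
opening: 0.156
```

Request:
servo_tool(rows=[[0, [0, 1, 0], [0, 0, 0]], [0, [0, 1, 0], [0, 0, 0]], [0, [0, 1, 0], [0, 0, 0]], [0, [0, 1, 0], [0, 0, 0]], [0, [0, 0, 0], [0, 0, 0]], [0, [0, 0, 0], [0, 0, 0]]])

```text
clock: 11.15
eef_pos: [606.8, 28.0, 142.1]
tcp_rot: [-3.141, 0.001, 3.088]
contact_force: [0.4, -4.6, 5.1]
opening: 0.154
```

Request:
servo_tool(rows=[[0, [0, 1, 0], [0, 0, 0]], [0, [0, 1, 0], [0, 0, 0]], [0, [0, 1, 0], [0, 0, 0]], [0, [0, 0, 0], [0, 0, 0]], [0, [0, 0, 0], [0, 0, 0]]])

```text
clock: 11.78
eef_pos: [607.0, 31.0, 142.1]
tcp_rot: [-3.141, 0.001, 3.088]
contact_force: [-1.0, -4.1, 5.7]
opening: 0.155
```

Request:
servo_tool(rows=[[0, [0, 1, 0], [0, 0, 0]], [0, [0, 1, 0], [0, 0, 0]], [0, [0, 1, 0], [0, 0, 0]], [0, [0, 0, 0], [0, 0, 0]], [0, [0, 0, 0], [0, 0, 0]]])

```text
clock: 12.4
eef_pos: [607.1, 34.0, 142.1]
tcp_rot: [-3.141, 0.001, 3.088]
contact_force: [-0.4, -4.0, 5.9]
opening: 0.154
```

Request:
servo_tool(rows=[[0, [0, 1, 0], [0, 0, 0]], [0, [0, 1, 0], [0, 0, 0]], [0, [0, 1, 0], [0, 0, 0]], [0, [0, 0, 0], [0, 0, 0]], [0, [0, 0, 0], [0, 0, 0]]])

```text
clock: 13.02
eef_pos: [607.2, 37.0, 142.1]
tcp_rot: [-3.141, 0.001, 3.088]
contact_force: [-0.6, -4.3, 5.9]
opening: 0.156
```

Request:
servo_tool(rows=[[0, [0, 1, 0], [0, 0, 0]], [0, [0, 1, 0], [0, 0, 0]], [0, [0, 1, 0], [0, 0, 0]], [0, [0, 0, 0], [0, 0, 0]], [0, [0, 0, 0], [0, 0, 0]]])

```text
clock: 13.65
eef_pos: [607.3, 39.8, 142.1]
tcp_rot: [-3.141, 0.001, 3.088]
contact_force: [0.4, -5.3, 5.4]
opening: 0.152
```

Request:
servo_tool(rows=[[0, [0, 1, 0], [0, 0, 0]], [0, [0, 1, 0], [0, 0, 0]], [0, [0, 1, 0], [0, 0, 0]], [0, [0, 0, 0], [0, 0, 0]], [0, [0, 0, 0], [0, 0, 0]]])

```text
clock: 14.28
eef_pos: [607.5, 42.5, 142.1]
tcp_rot: [-3.14, 0.001, 3.089]
contact_force: [0.1, -6.5, 5.4]
opening: 0.155
```

Request:
servo_tool(rows=[[0, [0, 1, 0], [0, 0, 0]], [0, [0, 1, 0], [0, 0, 0]], [0, [0, 1, 0], [0, 0, 0]], [0, [0, 0, 0], [0, 0, 0]], [0, [0, 0, 0], [0, 0, 0]]])

```text
clock: 14.9
eef_pos: [607.7, 45.1, 142.1]
tcp_rot: [-3.14, 0.001, 3.089]
contact_force: [0.7, -7.9, 6.7]
opening: 0.159
```

```bash
cat > plate.py <<'E'
from h import *
ref=cv2.imread("pics/s0.png").astype(np.float32)
ims=[grab_frame("side").astype(np.float32) for _ in range(3)];cur=sum(ims)/3
cv2.imwrite("pics/last.png",cur.astype(np.uint8))
# bar frame: origin on bar line; wing on the -x side and +x side
yaw=np.radians(-2.87);ex=np.array([np.cos(yaw),np.sin(yaw),0]);ey=np.array([-np.sin(yaw),np.cos(yaw),0]);o=np.array([602,5,0.])
def prof(im,xs,zs,ys):
    out=[]
    for y in ys:
        P=np.array([proj("side",o+ex*x+ey*(y-5)+[0,0,z]) for x in xs for z in zs],np.float32);out.append(cv2.remap(im,P[:,0].copy(),P[:,1].copy(),1).reshape(-1,3).mean(0))
    return np.array(out)
# sample along y at wing rows: darkness minimum of plate
ys=np.arange(45,100,1.)
for nm,xs,zs in(("near",np.arange(-26,-17,2),np.arange(90,114,4)),("far",np.arange(17,26,2),np.arange(106,116,3))):
    A=prof(ref,xs,zs,ys)[:,1];B=prof(cur,xs,zs,ys)[:,1]
    for l,q in(("ref",A),("cur",B)):
        w=np.clip(90-q,0,None);print(nm,l,"centroid",(w*ys).sum()/w.sum(),[int(v) for v in q[::3]])
s=sense();print(s["clock"],s["eef_pos"],s["contact_force"])
E
python3 plate.py
python3 - <<'E'
import cv2,numpy as np
a=cv2.imread("pics/s4.png");b=cv2.imread("pics/last.png")
cv2.imwrite("pics/g5.png",np.hstack([cv2.resize(i[175:235,275:335],(400,400),interpolation=3) for i in(a,b)]))
E
```

```text
near ref centroid 72.7967310211764 [138, 131, 118, 94, 69, 47, 34, 29, 38, 55, 77, 98, 111, 114, 106, 90, 71, 54, 44]
near cur centroid 69.0626440265945 [56, 56, 56, 54, 50, 43, 36, 31, 30, 33, 43, 55, 69, 81, 85, 79, 67, 54, 45]
far ref centroid 75.7186294531052 [173, 167, 153, 134, 109, 84, 71, 67, 71, 79, 99, 121, 140, 144, 132, 111, 89, 73, 68]
far cur centroid 77.99146673055917 [94, 93, 93, 93, 93, 91, 85, 75, 66, 62, 61, 67, 86, 103, 111, 105, 88, 71, 65]
15.05 [607.67495098  45.13954589 142.14348507] [-0.16858932 -7.54384108  6.53262349]
```

View pics/g5.png

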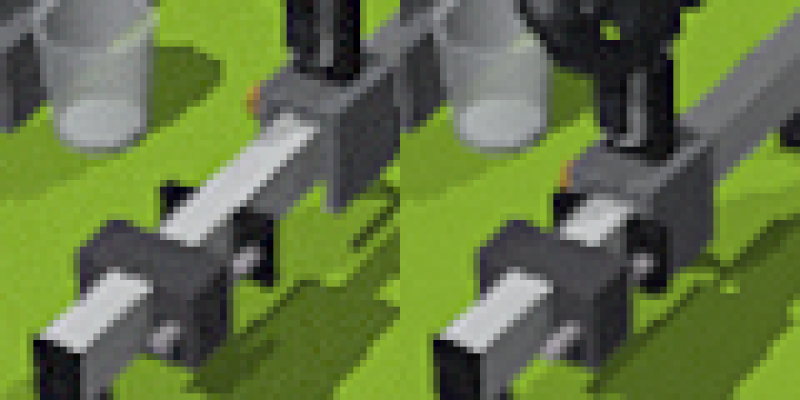

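The plate has moved about 4.5 mm from its image edges. That matches the force: 7.7 N minus about 4 N of bar friction is 3.7 N, or 4.6 mm. I need about 8 mm more.

Request:
servo_tool(rows=[[0, [0, 1, 0], [0, 0, 0]], [0, [0, 1, 0], [0, 0, 0]], [0, [0, 1, 0], [0, 0, 0]], [0, [0, 1, 0], [0, 0, 0]], [0, [0, 0, 0], [0, 0, 0]], [0, [0, 0, 0], [0, 0, 0]]])

```text
clock: 15.8
eef_pos: [607.9, 48.6, 142.2]
tcp_rot: [-3.139, 0.001, 3.089]
contact_force: [-0.2, -10.5, 6.3]
opening: 0.15
```

Request:
servo_tool(rows=[[0, [0, 1, 0], [0, 0, 0]], [0, [0, 1, 0], [0, 0, 0]], [0, [0, 1, 0], [0, 0, 0]], [0, [0, 1, 0], [0, 0, 0]], [0, [0, 0, 0], [0, 0, 0]], [0, [0, 0, 0], [0, 0, 0]]])

```text
clock: 16.55
eef_pos: [608.1, 52.1, 142.2]
tcp_rot: [-3.138, 0.001, 3.089]
contact_force: [0.2, -13.0, 7.8]
opening: 0.152
```

```bash
python3 plate.py; python3 - <<'E'
from h import *
print(sense())
E
```

```text
near ref centroid 72.7967310211764 [138, 131, 118, 94, 69, 47, 34, 29, 38, 55, 77, 98, 111, 114, 106, 90, 71, 54, 44]
near cur centroid 73.23807536532647 [54, 54, 55, 55, 55, 55, 51, 45, 36, 30, 26, 27, 32, 39, 48, 53, 53, 48, 43]
far ref centroid 75.7186294531052 [173, 167, 153, 134, 109, 84, 71, 67, 71, 79, 99, 121, 140, 144, 132, 111, 89, 73, 68]
far cur centroid 84.47713864356304 [95, 94, 94, 93, 93, 95, 95, 91, 85, 74, 65, 60, 56, 56, 62, 69, 72, 68, 65]
16.7 [608.07314144  52.10575889 142.21328015] [ -0.88580704 -13.29897132   7.3170825 ]
{'clock': 16.7, 'qpos': array([ 0.08494879,  0.42551946,  1.74299393, -0.00414912,  0.97274783,
       -1.43117307]), 'qvel': array([ 0.00085441,  0.00244508,  0.00238754,  0.00028618, -0.00213371,
       -0.00080871]), 'joint_efforts': array([  7.7393344 , -57.16627836, -28.34675431,   3.90410587,
        -0.62361388,   0.2050338 ]), 'eef_pos': array([608.07314144,  52.10575889, 142.21328015]), 'tcp_rot': array([-3.13824185e+00,  8.01561676e-04,  3.08925505e+00]), 'contact_force': array([ -0.88580704, -13.29897132,   7.3170825 ]), 'wrist_torque': array([-2.44372215,  0.15661454,  0.18838143]), 'opening': 0.154086532343791}
```

Estimates agree. Force gives 13.1 − 4 ≈ 9 N, travel from contact is about 11.6 mm (9.3 N), and the image edges moved 10–14 mm. I hold here for 3+ s.

Request:
servo_tool(rows=[[0, [0, 0.5, 0], [0, 0, 0]], [0, [0, 0, 0], [0, 0, 0]], [0, [0, 0, 0], [0, 0, 0]], [0, [0, 0, 0], [0, 0, 0]], [0, [0, 0, 0], [0, 0, 0]], [0, [0, 0, 0], [0, 0, 0]], [0, [0, 0, 0], [0, 0, 0]], [0, [0, 0, 0], [0, 0, 0]]])

```text
clock: 17.7
eef_pos: [608.1, 52.4, 142.2]
tcp_rot: [-3.138, 0.001, 3.089]
contact_force: [-1.1, -13.9, 7.3]
opening: 0.154
```

Request:
servo_tool(rows=[[0, [0, 0, 0], [0, 0, 0]], [0, [0, 0, 0], [0, 0, 0]], [0, [0, 0, 0], [0, 0, 0]], [0, [0, 0, 0], [0, 0, 0]], [0, [0, 0, 0], [0, 0, 0]], [0, [0, 0, 0], [0, 0, 0]], [0, [0, 0, 0], [0, 0, 0]], [0, [0, 0, 0], [0, 0, 0]]])

```text
clock: 18.7
eef_pos: [608.1, 52.4, 142.2]
tcp_rot: [-3.138, 0.001, 3.089]
contact_force: [-0.3, -13.5, 7.6]
opening: 0.152
```

Request:
servo_tool(rows=[[0, [0, 0, 0], [0, 0, 0]], [0, [0, 0, 0], [0, 0, 0]], [0, [0, 0, 0], [0, 0, 0]], [0, [0, 0, 0], [0, 0, 0]], [0, [0, 0, 0], [0, 0, 0]], [0, [0, 0, 0], [0, 0, 0]], [0, [0, 0, 0], [0, 0, 0]], [0, [0, 0, 0], [0, 0, 0]]])

```text
clock: 19.7
eef_pos: [608.1, 52.4, 142.2]
tcp_rot: [-3.138, 0.001, 3.089]
contact_force: [-0.4, -12.8, 8.8]
opening: 0.151
```

Request:
servo_tool(rows=[[0, [0, 0, 0], [0, 0, 0]], [0, [0, 0, 0], [0, 0, 0]], [0, [0, 0, 0], [0, 0, 0]], [0, [0, 0, 0], [0, 0, 0]]])

```text
clock: 20.2
eef_pos: [608.1, 52.5, 142.2]
tcp_rot: [-3.138, 0.001, 3.089]
contact_force: [-0.5, -13.0, 8.5]
opening: 0.153
```

```bash
python3 - <<'E'
from h import *
a=grab_frame("side");s=sense();print(s["clock"],s["eef_pos"],s["contact_force"],s["opening"])
cv2.imwrite("pics/g6.png",cv2.resize(a[155:235,265:365],(750,600),interpolation=3))
E
```

```text
20.25 [608.05207461  52.47150069 142.20294732] [ -0.55195147 -14.02465615   7.51000574] 0.15302554349306247
```

View pics/g6.png

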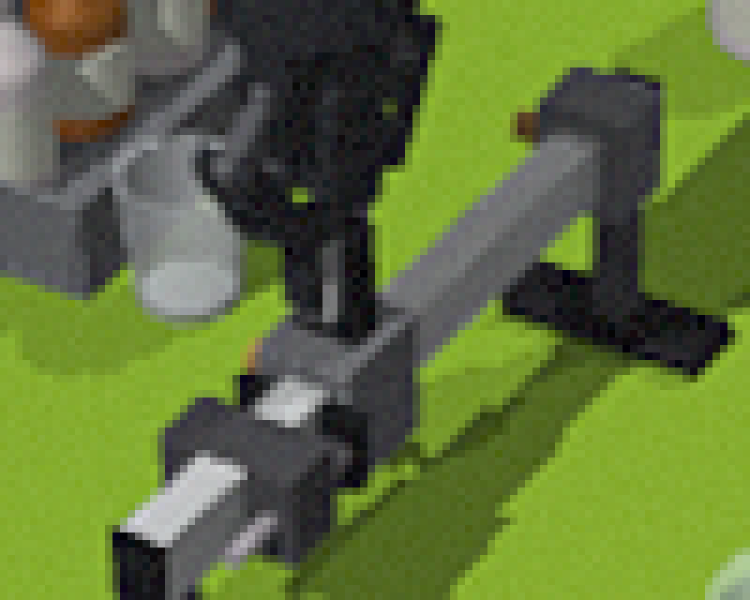

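The rider sits down on the bar against the plate, which is about half in, with the brass knob on the far side at (250,355). Force is steady, so I hand in.

```bash
python3 -c "
from rig import *
print(sign_off())"
```

```text
the job is handed in; nothing more can be done
None
```

The rider with the black tab is on the bar, fully down, with its screw on the far side and pressed against the buffer. I handed the job in at about 20 s of the 48 s, with the gripper still holding it; no verdict was reported.

- **Placing:** the tool stopped at 142 mm when the rider met the bar, as expected for fully seated. The screw on the far side shows in the last picture. I kept about 7–8 N of downward force on it, so it rubs on the bar.
- **Press force:** about 9–10 N on the buffer, held for about 3.5 s. This is an estimate. The wrist read a steady 13–14 N along the bar, less the roughly 4 N of friction I measured before contact.
- **Buffer travel:** tool travel since first contact was about 12 mm, or about half in. Picture edges before a last 0.5 mm push gave a rougher 10–14 mm.
- **Other objects:** in the pictures I saw no sign that anything else had been touched, but I did not measure their positions again at the end.

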